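# Slide the open nozzle bottle home into its stall

## Robot

A 7-joint arm with a two-finger parallel gripper is mounted at the origin on the work surface. World frame = base frame: x ahead of the robot, y to its left, z up, the work surface at z = 0. Lengths are in mm, angles in rad, forces in N, time in s.
With the tool pointing down it reaches from about 425 to 825 mm from the base axis. Payload 3.6 kg.
Tool frame: the origin (TCP) lies between the finger pads; the fingertips stand 8 mm ahead of it and the grasp point (between the pads) lies 11 mm behind it (env.tcp_to_tips is the z of the fingertips in the tool frame, in mm); z points along the fingers, y is the line along which they close (so a half turn about z gives the same grasp; the last joint's range is limited). The gripper opens to 93 mm and grips with 3 to 60 N. Pads are 15 mm wide; open, the fingers measure 128 mm over their backs; the gripper's body (75 mm by 188 mm) begins 65 mm behind the grasp point.
Start: joints at [-1.339, 0.615, -0.013, 1.423, 0.008, 1.103, -0.04], TCP at [165.687, 628.498, 226.64] pointing down, gripper open.
Joint ranges: [-3.12, 3.12], [-0.3, 2.06], [-1.34, 1.32], [0.26, 2.42], [-1.36, 4.5], [0.01, 1.98], [-2.84, 2.84]. Speed limits (rad/s): [2.79, 2.79, 3.14, 3.14, 3.14, 3.14, 3.14].

## Interface

Orientations are given as a rotation vector (axis times angle).
In Python, from bench import readout, cams, workorder, env gives the robot as it stands.
- The arm moves only by the tool servo_tool, never from a script. Its argument "steps" is a list that holds one entry, the list of rows, each a list of 7 numbers: the shift along the tool's x, y, z in mm, then the turn, a rotation vector about the tool's x, y, z in degrees, then the opening, from -1 (shut) to 1 (fully open). A call has exactly 5 rows; each row shifts and turns the commanded pose from where the row before left it, along the tool's axes as they then stand; what a row does not reach is not made up. A row lasts 1/8 s, in which the tool goes at most 62.5 mm and 10.7 degrees, less where a joint would pass 70% of its speed; a pose out of reach is approached as far as the arm can. A call is refused whole if a number of a shift passes 62.5 or a number of a turn 10.7, either way. A call with a gripper value outside its range is refused whole. The fingers move at their own pace and stop on an object; "grip_force" is the grip in N (left out, the last holds). Time passes only in rows, so rows that do not move let the fingers close, or fill a call up. It gives the time, the measured TCP pose, the force, the opening and the grip force at its end, in the units of the state.
- readout.observe(): the state, without advancing time (a new reading comes with each control period).
- cams.snapshot(name): name is "scene" or "top" or "wrist"; returns a dict with "pixels" (420x560x3 uint8, red, green, blue), "vertical_fov" (degrees; the focal length in pixels is half the picture's height over the tangent of half this angle, whatever the lens; pixels are square), "cx", "cy" (the principal point, pixels), "R" (3x3) and "t" (3): a world point X has camera coordinates R X + t. Camera axes: x right, y down, z forward; pixel columns grow to the right and rows downward; lengths in mm; the calibration is good to about 2 mm. The wrist camera is an equidistant fisheye: a pixel r from the principal point sees the ray r / f radians off the axis. A picture is of the moment at which its call begins. There is no depth.
- workorder.finish_job(): hands the job in; it is judged then, once.
The state is a dict: "clock": time; "joints": joint angles; "qvel": joint speeds; "effort": joint torques, N m; "ee_pos": TCP position; "ee_rot": TCP orientation; "ft_force": force on the tool from outside, world axes, zero at the start; "moment": the same for the moment, N m; "finger_gap": finger opening in mm; "finger_force": force on a finger pad.
Only numpy, scipy, OpenCV 4.12 (cv2) and the standard library are available. Lean on these libraries where they do the work, as an engineer would, in place of code of your own. Each camera call takes 0.05 s, during which the arm holds its last target. There are 200 camera calls.

## Task

The tall slim bottle with the open nozzle has been left standing out on the bench. Push it gently with the fingertips, low on its body so that it slides along upright and does not tip, into the one empty stall of the bottle rack until it stands against the stall's back wall. Do not grip it or lift it, touch it on its lower half only, and leave the other things as they stand.

Things in the scene. Friction and masses are not known exactly. Their poses are not given: they have to be found in the camera images.
- bottle: Tall slim bottle, white, full, upright. 190 mm tall: straight body 48 mm across up to 135 mm, then cap 29 mm across and thin nozzle. 0.17 to 0.35 kg; friction on the bench 0.5 to 0.7, so a push above about 30 mm may tip it. A hand pointing straight down would touch its upper half: lean the hand back, away from the push. Origin: centre of its underside, on the bench top (z = 0); z along its axis, up.
- stall_c: The empty stall: a U of 3 mm steel sheet fixed on the bench, no floor, open to the right. Walls 40 mm high, 62 mm wide inside, side walls reach 30 mm out from the back wall. Origin: bench level, middle of the back wall's inner face. x points from the open side to the back wall (to the robot's left, within 0.2 rad), z up. A bottle standing against the back has its axis at x = -0.024 here.
- flask: Bystander in one occupied stall: short white bottle, 52 mm in diameter, 120 mm tall with a grey cap. It sticks out about 24 mm beyond the side walls of its stall. Origin: centre of its underside.
- jar: Bystander, in the other occupied stall: squat amber glass jar with a black lid, 56 mm in diameter, 70 mm tall. It sticks out about 28 mm beyond the side walls of its stall. Origin: centre of its underside.
- tape: Bystander: clear roll of tape lying flat on the bench behind the rack, to its left, 90 mm in diameter, 24 mm high. Origin: centre of its underside.
- swabs: Bystander: white cup of cotton swabs, 72 mm in diameter at the rim and 85 mm tall (the swabs stand out to about 120 mm), beyond the work and to the right. Origin: centre of its underside.
- rail: The bottle rack, left of the work: aluminium rail 30 x 290 mm, 30 mm high, fixed on the bench, with three like stalls along its right side, 80 mm from centre to centre (at -80, 0 and +80 mm along its y); any of the three may be the empty one. Origin: centre of its underside; x to the robot's left, as the stalls' x; y along the rail, towards the robot.
Things that resemble listed ones, but are neither listed nor needed, are in the scene too. Leave any black look-alike of the stall_c alone.

How it is judged (in metres and radians):
At the end, for the whole second after the job is handed in: The tall bottle stands upright and still on the bench in the empty stall, against its back wall (a gap of up to 8 mm is allowed) (x of bottle in the frame of stall_c between -0.032 and -0.018 m and y of bottle in the frame of stall_c between -0.011 and 0.011 m and angle between bottle's own z axis and vertical below 0.05 rad and height (world z) of bottle below 0.003 m and linear speed of bottle below 0.02 m/s); the robot touches nothing.
It fails at once if the tall bottle tips (leans more than 0.25 rad) or is lifted more than 10 mm off the bench (angle between bottle's own z axis and vertical above 0.25 rad or height (world z) of bottle above 0.01 m).
It fails at once if the robot touches the upper half of the tall bottle (above 95 mm) (contact force between any of bottle_c1, bottle_c2, bottle_c3 and the arm above 0.3 N or contact force between any of bottle_c1, bottle_c2, bottle_c3 and the fingers above 0.3 N).
It fails at once if the tall bottle is gripped or pressed with more than 25 N (contact force between bottle and the fingers above 25 N).
It fails at once if the tall bottle is knocked along faster than 0.4 m/s (linear speed of bottle above 0.4 m/s).
It fails at once if a bystander is shifted by more than 20 mm or tipped (distance of any of flask, jar, tape, swabs from where it was at the start of the episode above 0.02 m or angle between any of flask, jar, swabs's own z axis and vertical above 0.3 rad).
It also fails if it takes over 51 s, if anything falls off the work surface, if the arm or the gripper's body presses on something with over 40 N, if the wrist force passes 120 N, or if a joint passes its speed limit or range.

## Working session

There is one attempt and no reset: what is moved stays moved. The work goes in short steps, Python scripts to look and compute and a tool call to move; the robot and the scene stay as the last step left them, time stands still between calls to the robot, and variables do not carry over. Pictures are saved under pics/ and viewed, at most 10 in all, crops included, and the job is handed in when it is done.

Besides the shell and the picture viewer there is one more tool, called after ">>>" by a JSON object that holds its "api" and its "payload". servo_tool: Moves the arm, as the interface text tells. Its arguments: {"type":"object","properties":{"steps":{"type":"array"},"grip_force":{"type":"number"}},"required":["steps"]}

```bash
mkdir -p pics; cat > h.py <<'E'
import numpy as np,cv2
from scipy.spatial.transform import Rotation as Ro
from bench import readout,cams,workorder,env
def snap(n,f=None):
    s=cams.snapshot(n)
    if f: cv2.imwrite('pics/'+f,s['pixels'][:,:,::-1])
    s['R']=np.array(s['R']);s['t']=np.array(s['t'])
    return s
def ray(s,u,v):
    f=210/np.tan(np.radians(s['vertical_fov'])/2)
    d=np.array([(u-s['cx'])/f,(v-s['cy'])/f,1.]) 
    return -s['R'].T@s['t'], s['R'].T@d
def onz(s,u,v,z):
    c,d=ray(s,u,v); return (c+d*(z-c[2])/d[2]).round(1)
def proj(s,X):
    p=s['R']@np.array(X,float)+s['t'];f=210/np.tan(np.radians(s['vertical_fov'])/2)
    return (p[:2]/p[2]*f+[s['cx'],s['cy']]).round(1)
E
python3 - <<'E'
from h import *
for n in('top','scene'):
    s=snap(n,n+'1.png'); print(n,-s['R'].T@s['t'],s['vertical_fov'],s['R'].round(2).tolist())
o=readout.observe();print(o['ee_pos'],o['ee_rot'],o['clock'])
print(Ro.from_rotvec(o['ee_rot']).as_matrix().round(2))
E
```

```text
top [528.99180435  31.10079081 924.69578267] 55.81702613087144 [[-0.01, -1.0, -0.01], [-1.0, 0.01, -0.09], [0.09, 0.01, -1.0]]
scene [1113.11927807 -828.43304736  783.68048987] 42.00557318643444 [[0.86, 0.51, 0.02], [0.31, -0.49, -0.82], [-0.41, 0.7, -0.58]]
[165.53114757 627.84467561 225.59512804] [-0.40366671 -3.11529154  0.00364686] 0.1
[[-0.97  0.25 -0.  ]
 [ 0.25  0.97 -0.  ]
 [-0.   -0.   -1.  ]]
```

View pics/top1.png

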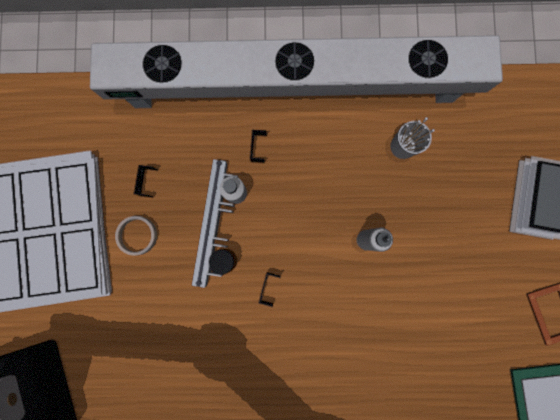

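View pics/scene1.png

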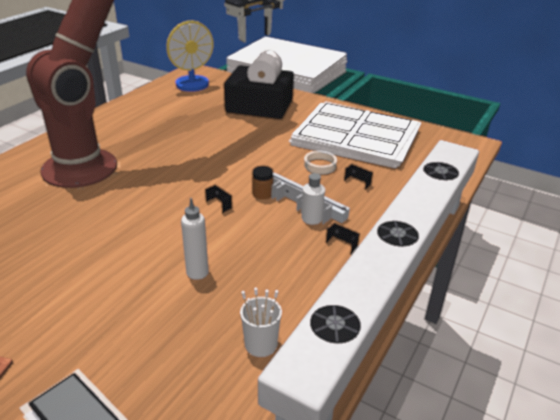

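The top view shows the bottle near (370,240). The rail runs from (220,160) to (200,285), with the flask at (232,187) and the jar at (221,262), so the middle stall near (225,225) is the empty one. The black look-alike stalls stand apart from the rack. I'll zoom in next.

```bash
python3 - <<'E'
from h import *
im=cv2.imread('pics/top1.png')[150:295,185:400]
a=cv2.resize(im,None,fx=3.7,fy=3.7,interpolation=cv2.INTER_CUBIC)
cv2.imwrite('pics/crop.png',a)
s=snap('scene');im=s['pixels'][:,:,::-1]
E
```

```text
(no output)
```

View pics/crop.png

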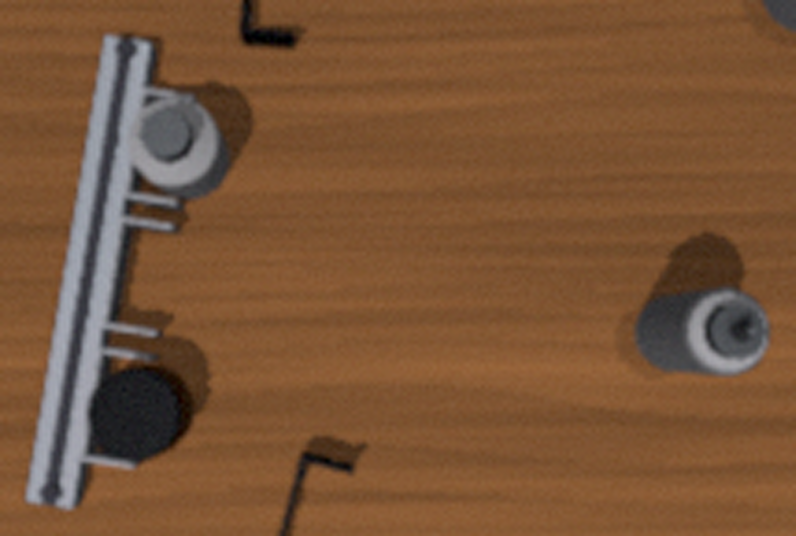

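```bash
python3 - <<'E'
from h import *
s=snap('top')
g=lambda u,v,z:onz(s,185+(u+.5)/3.7-.5,150+(v+.5)/3.7-.5,z)
for p in[(105,36),(155,40),(27,500),(76,506)]:print('rail',g(*p,30))
C=np.mean([g(*p,30) for p in[(105,36),(155,40),(27,500),(76,506)]],0);print(C)
d=g(*(130,38),30)-g(*(51.5,503),30);print(np.hypot(*d[:2]),np.arctan2(d[1],d[0]))
for p in[(178,228),(157,333),(127,221),(105,325)]:print('stall',g(*p,40))
print('bot', g(729,331,135),'edges',g(687,331,135),g(771,331,135),g(638,329,0))
print('flask',g(177,143,110),'jar',g(137,411,70))
# bottle by scene: midline of body bottom
sc=snap('scene');im=sc['pixels'].astype(int)
for v in range(240,285,6):
    row=im[v,165:235]; print(v,[ (165+i) for i in np.where(row[:,0]-row[:,2]<35)[0]][::50], (lambda a:(165+a.min(),165+a.max()))(np.where(row[:,0]-row[:,2]<35)[0]) if (row[:,0]-row[:,2]<35).any() else None)
b=g(729,331,135);print(proj(sc,[b[0],b[1],135]),proj(sc,[b[0],b[1],0]),proj(sc,[b[0],b[1],190]))
E
```

```text
rail [719.4 184.3  30. ]
rail [716.4 153.2  30. ]
rail [436.1 231.3  30. ]
rail [432.2 201.6  30. ]
[576.025 192.6    30.   ]
287.69867917666915 -0.16692010413316877
stall [598.6 138.2  40. ]
stall [535.4 151.1  40. ]
stall [603.3 169.1  40. ]
stall [540.6 182.5  40. ]
bot [ 531.6 -168.3  135. ] edges [ 531.9 -145.8  135. ] [ 531.3 -190.7  135. ] [ 534.1 -145.5    0. ]
flask [640.9 130.1 110. ] jar [490.3 158.8  70. ]
240 [np.int64(183)] (np.int64(183), np.int64(205))
246 [np.int64(184)] (np.int64(184), np.int64(205))
252 [np.int64(185)] (np.int64(185), np.int64(206))
258 [np.int64(185)] (np.int64(185), np.int64(206))
264 [np.int64(186)] (np.int64(186), np.int64(207))
270 [np.int64(187)] (np.int64(187), np.int64(207))
276 [np.int64(189)] (np.int64(189), np.int64(205))
282 [] None
[190.7 220.9] [195.4 272. ] [188.6 197.8]
```

The bottle stands at about (532,-169). The stall origin is about (573,175) with its x axis 0.167 rad off world y, so the bottle should end near (569,151). First I'll swing the arm around the base.

>>> {"api": "servo_tool", "payload": {"steps": [[[-57, -3, -3, 0, 0, 5, -0.35], [-57, -3, -3, 0, 0, 5, -0.35], [-57, -3, -3, 0, 0, 5, -0.35], [-57, -3, -3, 0, 0, 5, -0.35], [-57, -3, -3, 0, 0, 5, -0.35]]]}}

```text
clock: 0.88
ee_pos: [417.8, 495.5, 241.5]
ee_rot: [-1.073, -2.953, 0.0]
ft_force: [-0.4, -0.4, 1.4]
finger_gap: 47.6
finger_force: 0.0
```

>>> {"api": "servo_tool", "payload": {"steps": [[[-57, -3, -3, 0, 0, 5, -0.35], [-57, -3, -3, 0, 0, 5, -0.35], [-57, -3, -3, 0, 0, 5, -0.35], [-57, -3, -3, 0, 0, 5, -0.35], [-57, -3, -3, 0, 0, 5, -0.35]]]}}

```text
clock: 1.5
ee_pos: [588.5, 269.4, 256.5]
ee_rot: [-1.686, -2.651, 0.0]
ft_force: [1.3, 0.9, 0.6]
finger_gap: 30.5
finger_force: 0.0
```

```bash
cat >> h.py <<'E'
from scipy.linalg import fractional_matrix_power as fp
def pose():
    o=readout.observe();T=np.eye(4);T[:3,:3]=Ro.from_rotvec(o['ee_rot']).as_matrix();T[:3,3]=o['ee_pos'];return T,o
def goal(tips,lean,a):  # tips centre position, lean deg, a: heading of push from +y toward +x (rad)
    p=np.array([np.sin(a),np.cos(a),0]);q=np.array([np.cos(a),-np.sin(a),0]);l=np.radians(lean);u=np.array([0,0,1.])
    G=np.eye(4);G[:3,0]=np.cos(l)*p+np.sin(l)*u;G[:3,1]=q;G[:3,2]=np.sin(l)*p-np.cos(l)*u
    G[:3,3]=np.array(tips)-8*G[:3,2];return G
def row(G,N):
    T,o=pose();D=np.linalg.inv(T)@G;d=np.real(fp(D,1/N))
    print('row',d[:3,3].round(1),np.degrees(Ro.from_matrix(d[:3,:3]).as_rotvec()).round(2),'x',N)
    print('pos',T[:3,3].round(1),'clock',o['clock'],'gap',o['finger_gap'],'q',np.round(o['joints'],2),'F',np.round(o['ft_force'],1))
    print('z',T[:3,2].round(2),'y',T[:3,1].round(2),'tips',(T[:3,3]+8*T[:3,2]).round(1))
E
python3 -c "
from h import *
row(goal((500,-150,260),20,.115),10);row(goal((500,-270,240),50,.115),15)"
```

```text
row [-39.8 -16.8  -7.7] [-0.55  1.95  3.13] x 10
pos [588.5 269.4 256.5] clock 1.5 gap 30.547481453053738 q [-0.6   0.6   0.24  1.39 -0.14  1.17  0.1 ] F [1.3 0.9 0.6]
z [-0.  0. -1.] y [ 0.91  0.42 -0.  ] tips [588.5 269.4 248.5]
row [-33.4 -12.6 -14.1] [-0.92  3.25  1.97] x 15
pos [588.5 269.4 256.5] clock 1.5 gap 30.547481453053738 q [-0.6   0.6   0.24  1.39 -0.14  1.17  0.1 ] F [1.3 0.9 0.6]
z [-0.  0. -1.] y [ 0.91  0.42 -0.  ] tips [588.5 269.4 248.5]
```

>>> {"api": "servo_tool", "payload": {"steps": [[[-33, -12.5, -14, -0.9, 3.25, 2, -0.35], [-33, -12.5, -14, -0.9, 3.25, 2, -0.35], [-33, -12.5, -14, -0.9, 3.25, 2, -0.35], [-33, -12.5, -14, -0.9, 3.25, 2, -0.35], [-33, -12.5, -14, -0.9, 3.25, 2, -0.35]]]}}

```text
clock: 2.12
ee_pos: [589.8, 87.2, 306.0]
ee_rot: [-1.779, -2.323, -0.324]
ft_force: [0.4, 0.3, -0.9]
finger_gap: 30.2
finger_force: 0.0
```

>>> {"api": "servo_tool", "payload": {"steps": [[[-33, -12.5, -14, -0.9, 3.25, 2, -0.35], [-33, -12.5, -14, -0.9, 3.25, 2, -0.35], [-33, -12.5, -14, -0.9, 3.25, 2, -0.35], [-33, -12.5, -14, -0.9, 3.25, 2, -0.35], [-33, -12.5, -14, -0.9, 3.25, 2, -0.35]]]}}

```text
clock: 2.75
ee_pos: [560.5, -99.5, 301.0]
ee_rot: [-1.821, -1.973, -0.602]
ft_force: [0.8, -0.3, -1.0]
finger_gap: 29.9
finger_force: 0.0
```

```bash
python3 -c "
from h import *
row(goal((520,-270,240),50,.115),5)"
```

```text
row [-34.2  -8.3 -14.6] [-0.94  3.23  1.93] x 5
pos [560.5 -99.5 301. ] clock 2.75 gap 29.947696530382732 q [ 0.3   0.55  0.2   1.49 -0.63  1.44  0.75] F [ 0.8 -0.3 -1. ]
z [ 0.01  0.55 -0.83] y [1.   0.06 0.05] tips [560.5 -95.1 294.4]
```

>>> {"api": "servo_tool", "payload": {"steps": [[[-34, -8.5, -14.5, -0.9, 3.25, 1.9, -0.35], [-34, -8.5, -14.5, -0.9, 3.25, 1.9, -0.35], [-34, -8.5, -14.5, -0.9, 3.25, 1.9, -0.35], [-34, -8.5, -14.5, -0.9, 3.25, 1.9, -0.35], [-34, -8.5, -14.5, -0.9, 3.25, 1.9, -0.35]]]}}

```text
clock: 3.38
ee_pos: [518.8, -275.2, 245.3]
ee_rot: [-1.808, -1.618, -0.843]
ft_force: [0.5, 0.2, 0.2]
finger_gap: 30.2
finger_force: 0.0
```

```bash
python3 -c "
from h import *
row(goal((524,-240,60),50,.115),10);row(goal((524,-240,60),50,.115),5)"
```

```text
row [-11.9   0.1  13.8] [-0.02 -0.    0.01] x 10
pos [ 518.8 -275.2  245.3] clock 3.375 gap 30.211434172944166 q [ 0.67  0.8   0.2   1.33 -0.74  1.7   0.92] F [0.5 0.2 0.2]
z [ 0.08  0.76 -0.64] y [ 0.99 -0.11 -0.  ] tips [ 519.5 -269.1  240.1]
row [-23.8   0.3  27.7] [-0.05 -0.01  0.02] x 5
pos [ 518.8 -275.2  245.3] clock 3.375 gap 30.211434172944166 q [ 0.67  0.8   0.2   1.33 -0.74  1.7   0.92] F [0.5 0.2 0.2]
z [ 0.08  0.76 -0.64] y [ 0.99 -0.11 -0.  ] tips [ 519.5 -269.1  240.1]
```

>>> {"api": "servo_tool", "payload": {"steps": [[[-24, 0, 28, 0, 0, 0, -0.35], [-24, 0, 28, 0, 0, 0, -0.35], [-24, 0, 28, 0, 0, 0, -0.35], [-24, 0, 28, 0, 0, 0, -0.35], [-24, 0, 28, 0, 0, 0, -0.35]]]}}

```text
clock: 4.0
ee_pos: [522.1, -244.0, 62.5]
ee_rot: [-1.809, -1.62, -0.841]
ft_force: [-0.3, 0.2, -0.2]
finger_gap: 30.2
finger_force: 0.0
```

```bash
python3 -c "
from h import *
a=snap('wrist','w1.png');b=snap('scene','s2.png')
cv2.imwrite('pics/both.png',np.hstack([cv2.resize(a['pixels'],(400,300)),cv2.resize(b['pixels'][150:360,80:360],(400,300))])[:,:,::-1])
row(goal((525,-228,14),50,.115),5)"
```

```text
row [-5.3  0.7  6.5] [-0.12 -0.05 -0.03] x 5
pos [ 520.3 -241.7   60.4] clock 4.1 gap 30.365871261190264 q [ 0.65  1.    0.17  1.49 -0.79  1.41  1.12] F [-0.6  0.5  0.2]
z [ 0.08  0.76 -0.64] y [ 0.99 -0.11 -0.01] tips [ 521.  -235.6   55.3]
```

View pics/both.png

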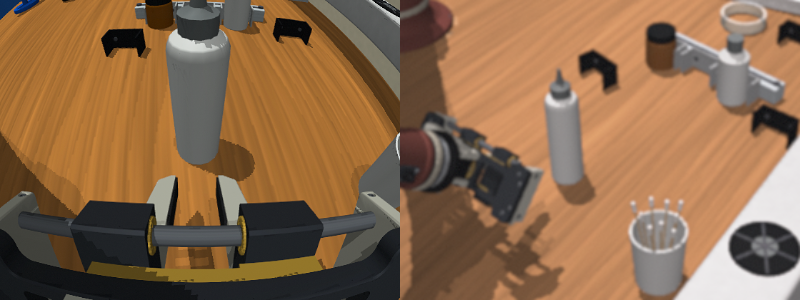

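The fingers line up with the bottle, both near column 197 in the left half of the picture, and the hand clears everything else. I'll descend behind the bottle.

>>> {"api": "servo_tool", "payload": {"steps": [[[-5.5, 0.5, 6.5, 0, 0, 0, -0.35], [-5.5, 0.5, 6.5, 0, 0, 0, -0.35], [-5.5, 0.5, 6.5, 0, 0, 0, -0.35], [-5.5, 0.5, 6, 0, 0, 0, -0.35], [-5, 0.5, 6, 0, 0, 0, -0.35]]]}}

```text
clock: 4.72
ee_pos: [525.2, -237.6, 22.5]
ee_rot: [-1.809, -1.619, -0.841]
ft_force: [-0.2, -0.5, 0.0]
finger_gap: 30.0
finger_force: 0.0
```

```bash
python3 -c "
from h import *
row(goal((530,-194,14),50,.115),5)
G=goal((0,0,0),50,.115);print('1mm fwd in tool',(G[:3,:3].T@[np.sin(.115),np.cos(.115),0]).round(3))"
```

```text
row [ 4.3 -0.   6.2] [-0.06  0.01  0.03] x 5
pos [ 525.2 -237.6   22.5] clock 4.725 gap 30.047900025392668 q [ 0.64  1.06  0.16  1.49 -0.81  1.36  1.15] F [-0.2 -0.5  0. ]
z [ 0.08  0.76 -0.64] y [ 0.99 -0.11 -0.  ] tips [ 525.9 -231.5   17.3]
1mm fwd in tool [0.643 0.    0.766]
```

>>> {"api": "servo_tool", "payload": {"steps": [[[3.2, 0, 5.1, 0, 0, 0, -0.35], [3.2, 0, 5.1, 0, 0, 0, -0.35], [3.2, 0, 5.1, 0, 0, 0, -0.35], [3.2, 0, 5.1, 0, 0, 0, -0.35], [3.2, 0, 5.1, 0, 0, 0, -0.35]]]}}

```text
clock: 5.35
ee_pos: [528.5, -207.6, 18.8]
ee_rot: [-1.808, -1.619, -0.841]
ft_force: [0.4, 0.8, 0.4]
finger_gap: 30.3
finger_force: 0.0
```

>>> {"api": "servo_tool", "payload": {"steps": [[[2.6, 0, 3.1, 0, 0, 0, -0.35], [2.6, 0, 3.1, 0, 0, 0, -0.35], [2.6, 0, 3.1, 0, 0, 0, -0.35], [2.6, 0, 3.1, 0, 0, 0, -0.35], [2.6, 0, 3.1, 0, 0, 0, -0.35]]]}}

```text
clock: 5.98
ee_pos: [530.4, -188.7, 18.5]
ee_rot: [-1.81, -1.62, -0.84]
ft_force: [-0.0, -2.7, 0.2]
finger_gap: 30.0
finger_force: 0.9
```

>>> {"api": "servo_tool", "payload": {"steps": [[[3.2, 0, 3.8, 0, 0, 0, -0.35], [3.2, 0, 3.8, 0, 0, 0, -0.35], [4, 0, 4.8, 0, 0, 0, -0.35], [5, 0, 6, 0, 0, 0, -0.35], [5, 0, 6, 0, 0, 0, -0.35]]]}}

```text
clock: 6.6
ee_pos: [534.2, -155.5, 18.6]
ee_rot: [-1.808, -1.619, -0.841]
ft_force: [-0.9, -1.5, 0.2]
finger_gap: 30.2
finger_force: 0.8
```

```bash
python3 -c "
from h import *
a=snap('scene','s3.png');b=snap('top','t3.png')
cv2.imwrite('pics/both3.png',np.hstack([cv2.resize(a['pixels'][150:330,120:330],(400,343)),cv2.resize(b['pixels'][150:294,250:418],(400,343))])[:,:,::-1])
row(goal((550,0,14),50,.115),20)"
```

```text
row [ 4.8 -0.1  5.7] [-0.02 -0.01  0.01] x 20
pos [ 534.3 -154.3   19. ] clock 6.7 gap 30.179226982595893 q [ 0.55  1.02  0.11  1.64 -0.88  1.23  1.17] F [-0.3 -1.3 -0.2]
z [ 0.08  0.76 -0.64] y [ 0.99 -0.11 -0.  ] tips [ 534.9 -148.2   13.9]
```

View pics/both3.png

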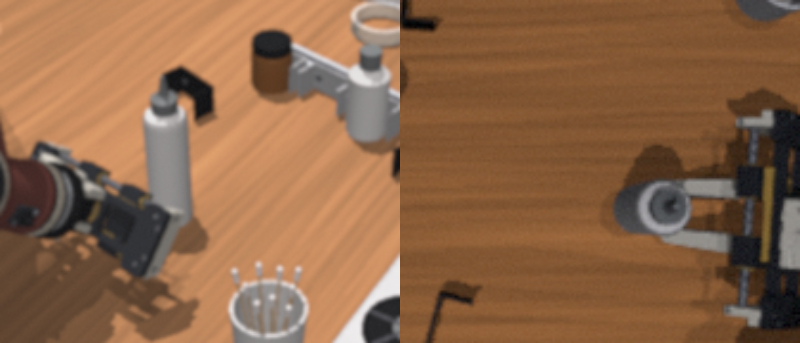

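The bottle is upright and cradled between the fingertips. I'll check the clearance from the black look-alike near (270,288) in the top view before going on.

```bash
python3 -c "
from h import *
s=snap('top')
im=cv2.imread('pics/top1.png')
m=(im.max(2)<45).astype(np.uint8); m[:260]=0;m[312:]=0;m[:,:255]=0;m[:,290:]=0
n,l,st,c=cv2.connectedComponentsWithStats(m)
for i in range(1,n):
    if st[i,4]>25:
        x,y,w,h,a=st[i];print(st[i],[onz(s,*p,40) for p in((x,y),(x+w,y),(x,y+h),(x+w,y+h))])
m=(im.max(2)<45).astype(np.uint8); m[:125]=0;m[167:]=0;m[:,:240]=0;m[:,280:]=0
n,l,st,c=cv2.connectedComponentsWithStats(m)
for i in range(1,n):
    if st[i,4]>25:
        x,y,w,h,a=st[i];print(st[i],[onz(s,*p,40) for p in((x,y),(x+w,y),(x,y+h),(x+w,y+h))])
row(goal((562,108,14),50,.13),25)
"
```

```text
[266 272  14   5  26] [array([463. ,  65.2,  40. ]), array([462.6,  34.3,  40. ]), array([452. ,  65.3,  40. ]), array([451.7,  34.4,  40. ])]
[259 296  14  10  48] [array([411. ,  81.2,  40. ]), array([410.6,  50.4,  40. ]), array([389.4,  81.4,  40. ]), array([389. ,  50.7,  40. ])]
[250 130  17  33 172] [array([783.9,  98.1,  40. ]), array([783.2,  59.3,  40. ]), array([707.6,  98.7,  40. ]), array([707. ,  60.2,  40. ])]
row [ 6.6 -0.1  7.9] [-0.04 -0.    0.03] x 25
pos [ 534.2 -154.7   19. ] clock 6.75 gap 30.159459223927275 q [ 0.56  1.02  0.12  1.64 -0.88  1.23  1.17] F [-0.7 -1.6  0.1]
z [ 0.08  0.76 -0.64] y [ 0.99 -0.11 -0.  ] tips [ 534.8 -148.6   13.9]
```

```bash
python3 -c "
from h import *
s=snap('top');print(onz(s,361.3,236.9,135))
row(goal((558,75,15),43,.14),25)
"
```

```text
[ 536.5 -128.2  135. ]
row [ 6.3 -0.2  6.5] [-0.06 -0.28  0.05] x 25
pos [ 534.2 -155.2   19. ] clock 6.8 gap 30.13507574793426 q [ 0.56  1.02  0.12  1.64 -0.88  1.23  1.17] F [-0.3  0.1  0.2]
z [ 0.08  0.76 -0.64] y [ 0.99 -0.11 -0.  ] tips [ 534.8 -149.1   13.8]
```

>>> {"api": "servo_tool", "payload": {"steps": [[[5.8, -0.2, 6.9, 0, -0.3, 0, -0.35], [5.8, -0.2, 6.9, 0, -0.3, 0, -0.35], [5.8, -0.2, 6.9, 0, -0.3, 0, -0.35], [5.8, -0.2, 6.9, 0, -0.3, 0, -0.35], [5.8, -0.2, 6.9, 0, -0.3, 0, -0.35]]]}}

```text
clock: 7.42
ee_pos: [538.2, -110.8, 18.4]
ee_rot: [-1.827, -1.636, -0.821]
ft_force: [-0.3, -3.8, 1.8]
finger_gap: 30.0
finger_force: 1.2
```

>>> {"api": "servo_tool", "payload": {"steps": [[[6, -0.2, 6.7, 0, -0.3, 0, -0.35], [6, -0.2, 6.7, 0, -0.3, 0, -0.35], [6, -0.2, 6.7, 0, -0.3, 0, -0.35], [6, -0.2, 6.7, 0, -0.3, 0, -0.35], [6, -0.2, 6.7, 0, -0.3, 0, -0.35]]]}}

```text
clock: 8.05
ee_pos: [542.1, -66.1, 18.1]
ee_rot: [-1.845, -1.652, -0.8]
ft_force: [0.4, -3.1, 2.1]
finger_gap: 30.1
finger_force: 1.8
```

```bash
python3 -c "
from h import *
row(goal((558,75,14),43,.14),15)
"
```

```text
row [ 6.5 -0.1  6.4] [-0.09 -0.26  0.08] x 15
pos [542.1 -66.1  18.1] clock 8.05 gap 30.136424555795802 q [ 0.43  0.96  0.08  1.79 -0.98  1.06  1.17] F [ 0.4 -3.1  2.1]
z [ 0.08  0.73 -0.68] y [ 0.99 -0.11 -0.  ] tips [542.7 -60.3  12.6]
```

>>> {"api": "servo_tool", "payload": {"steps": [[[6.5, -0.1, 6.4, -0.1, -0.3, 0.1, -0.35], [6.5, -0.1, 6.4, -0.1, -0.3, 0.1, -0.35], [6.5, -0.1, 6.4, -0.1, -0.3, 0.1, -0.35], [6.5, -0.1, 6.4, -0.1, -0.3, 0.1, -0.35], [6.5, -0.1, 6.4, -0.1, -0.3, 0.1, -0.35]]]}}

```text
clock: 8.68
ee_pos: [546.5, -20.3, 19.2]
ee_rot: [-1.875, -1.658, -0.783]
ft_force: [0.6, -0.2, -0.8]
finger_gap: 30.6
finger_force: 1.0
```

>>> {"api": "servo_tool", "payload": {"steps": [[[6.5, -0.1, 6.4, -0.1, -0.3, 0.1, -0.35], [6.5, -0.1, 6.4, -0.1, -0.3, 0.1, -0.35], [6.5, -0.1, 6.4, -0.1, -0.3, 0.1, -0.35], [6.5, -0.1, 6.4, -0.1, -0.3, 0.1, -0.35], [6.5, -0.1, 6.4, -0.1, -0.3, 0.1, -0.35]]]}}

```text
clock: 9.3
ee_pos: [552.0, 24.7, 19.7]
ee_rot: [-1.905, -1.663, -0.767]
ft_force: [0.6, -1.3, -0.8]
finger_gap: 30.1
finger_force: 1.1
```

```bash
python3 -c "
from h import *
s=snap('top','t4.png')
cv2.imwrite('pics/c4.png',cv2.resize(s['pixels'][150:295,185:400],None,fx=3.7,fy=3.7,interpolation=cv2.INTER_CUBIC)[:,:,::-1])
row(goal((560,87,14),43,.14),7)
"
```

```text
row [ 5.7 -0.   5.5] [-0.06 -0.16  0.04] x 7
pos [551.9  26.9  20.3] clock 9.35 gap 30.733889213852827 q [ 0.29  0.91  0.03  1.9  -1.11  0.9   1.14] F [-0.5 -0.3  0.2]
z [ 0.09  0.69 -0.72] y [ 0.99 -0.13 -0.  ] tips [552.6  32.4  14.6]
```

View pics/c4.png

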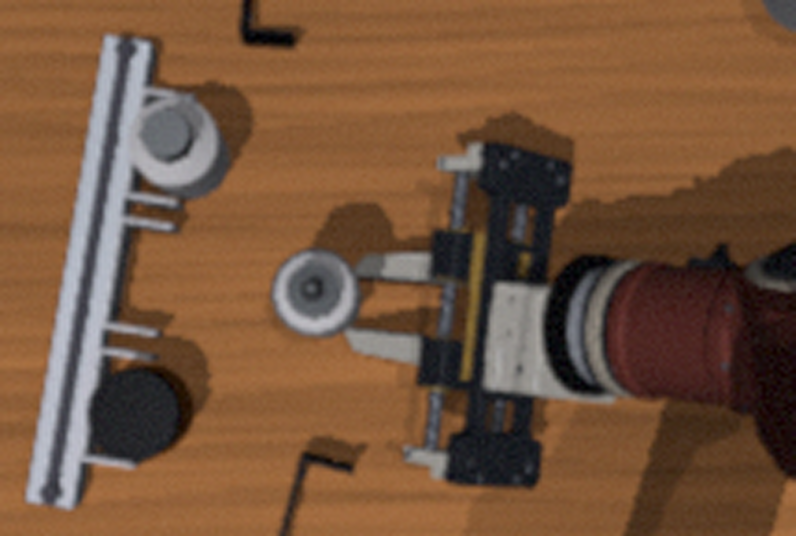

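The bottle is centred in the fingers at crop (315,292) and is heading for the stall. I'll bring the lean back to about 40° to clear the look-alike below.

```bash
python3 -c "
from h import *
s=snap('top')
b=onz(s,185+315.5/3.7-.5,150+292.5/3.7-.5,135);print(b)
T,o=pose();print((b-T[:3,3]-8*T[:3,2]).round(1))
row(goal((562,105,14),40,.15),10);row(goal((565,127,14),40,.16),12)
"
```

```text
[555.5  53.1 135. ]
[  2.9  21.3 120.4]
row [ 5.5 -0.1  5. ] [-0.08 -0.41  0.07] x 10
pos [551.9  26.3  20.3] clock 9.4 gap 30.18041274246327 q [ 0.29  0.91  0.03  1.9  -1.11  0.9   1.14] F [-0.  -0.7 -0.2]
z [ 0.09  0.69 -0.72] y [ 0.99 -0.13 -0.  ] tips [552.6  31.8  14.6]
row [ 5.9 -0.1  5.4] [-0.1  -0.34  0.09] x 12
pos [551.9  26.3  20.3] clock 9.4 gap 30.18041274246327 q [ 0.29  0.91  0.03  1.9  -1.11  0.9   1.14] F [-0.  -0.7 -0.2]
z [ 0.09  0.69 -0.72] y [ 0.99 -0.13 -0.  ] tips [552.6  31.8  14.6]
```

>>> {"api": "servo_tool", "payload": {"steps": [[[5.4, -0.1, 5.2, -0.1, -0.4, 0.1, -0.35], [5.4, -0.1, 5.2, -0.1, -0.4, 0.1, -0.35], [5.4, -0.1, 5.2, -0.1, -0.4, 0.1, -0.35], [5.4, -0.1, 5.2, -0.1, -0.4, 0.1, -0.35], [5.4, -0.1, 5.2, -0.1, -0.4, 0.1, -0.35]]]}}

```text
clock: 10.02
ee_pos: [556.9, 61.6, 19.4]
ee_rot: [-1.941, -1.674, -0.743]
ft_force: [0.1, -3.0, 2.9]
finger_gap: 30.4
finger_force: 1.9
```

>>> {"api": "servo_tool", "payload": {"steps": [[[5.4, -0.1, 5, -0.1, -0.4, 0.1, -0.35], [5.4, -0.1, 5, -0.1, -0.4, 0.1, -0.35], [5.4, -0.1, 5, -0.1, -0.4, 0.1, -0.35], [5.4, -0.1, 5, -0.1, -0.4, 0.1, -0.35], [5.4, -0.1, 5, -0.1, -0.4, 0.1, -0.35]]]}}

```text
clock: 10.65
ee_pos: [561.8, 98.1, 18.1]
ee_rot: [-1.977, -1.684, -0.718]
ft_force: [-0.5, -3.3, 3.8]
finger_gap: 30.2
finger_force: 2.4
```

```bash
python3 -c "
from h import *
s=snap('top','t5.png');r=snap('scene')
a=cv2.resize(s['pixels'][160:280,190:310],(450,450),interpolation=cv2.INTER_CUBIC)
b=cv2.resize(r['pixels'][130:270,200:300],(321,450),interpolation=cv2.INTER_CUBIC)
cv2.imwrite('pics/c5.png',np.hstack([a,b])[:,:,::-1])
row(goal((565,130,14),40,.16),8)
"
```

```text
row [ 2.5 -0.1  1.8] [-0.02 -0.01  0.01] x 8
pos [561.4 100.   18.3] clock 10.75 gap 30.53065824165777 q [ 0.14  0.87 -0.    1.95 -1.22  0.75  1.09] F [ 0.9 -0.4  0.2]
z [ 0.1   0.64 -0.77] y [ 0.99 -0.16 -0.  ] tips [562.2 105.1  12.2]
```

View pics/c5.png

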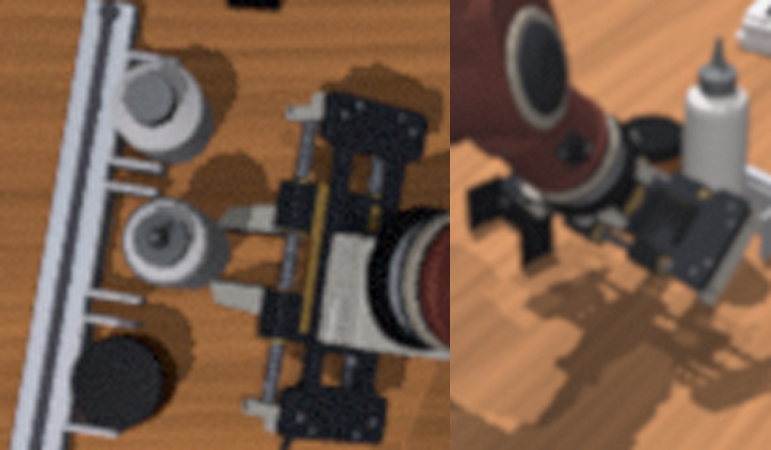

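The bottle is entering the stall centred, with its rim at (165,240) in the crop. The hand clears the jar and the flask. I'll finish the push slowly and watch the force.

>>> {"api": "servo_tool", "payload": {"steps": [[[2.4, -0.1, 1.9, 0, 0, 0, -0.35], [2.4, -0.1, 1.9, 0, 0, 0, -0.35], [2.4, -0.1, 1.9, 0, 0, 0, -0.35], [2.4, -0.1, 1.9, 0, 0, 0, -0.35], [2.4, -0.1, 1.9, 0, 0, 0, -0.35]]]}}

```text
clock: 11.38
ee_pos: [563.4, 113.2, 18.3]
ee_rot: [-1.976, -1.684, -0.717]
ft_force: [-0.1, -1.5, -0.9]
finger_gap: 30.1
finger_force: 0.9
```

>>> {"api": "servo_tool", "payload": {"steps": [[[1.1, 0, 0.9, 0, 0, 0, -0.35], [1.1, 0, 0.9, 0, 0, 0, -0.35], [1.1, 0, 0.9, 0, 0, 0, -0.35], [1.1, 0, 0.9, 0, 0, 0, -0.35], [1.1, 0, 0.9, 0, 0, 0, -0.35]]]}}

```text
clock: 12.0
ee_pos: [564.7, 120.0, 18.6]
ee_rot: [-1.976, -1.684, -0.718]
ft_force: [-0.6, -1.0, -1.5]
finger_gap: 30.4
finger_force: 0.8
```

```bash
python3 -c "
from h import *
row(goal((565,130,14),40,.16),8)
"
```

```text
row [ 0.6 -0.2  0.2] [-0.01  0.    0.  ] x 8
pos [564.7 120.   18.6] clock 12.0 gap 30.410516056410884 q [ 0.11  0.87 -0.02  1.95 -1.25  0.73  1.08] F [-0.6 -1.  -1.5]
z [ 0.1   0.63 -0.77] y [ 0.99 -0.16 -0.  ] tips [565.6 125.1  12.5]
```

>>> {"api": "servo_tool", "payload": {"steps": [[[0.6, 0, 0.5, 0, 0, 0, -0.35], [0.6, 0, 0.5, 0, 0, 0, -0.35], [0.6, 0, 0.5, 0, 0, 0, -0.35], [0.6, 0, 0.5, 0, 0, 0, -0.35], [0.6, 0, 0.5, 0, 0, 0, -0.35]]]}}

```text
clock: 12.62
ee_pos: [565.4, 123.8, 18.7]
ee_rot: [-1.976, -1.684, -0.718]
ft_force: [0.0, -1.0, -0.9]
finger_gap: 30.4
finger_force: 0.8
```

>>> {"api": "servo_tool", "payload": {"steps": [[[0.3, 0, 0.25, 0, 0, 0, -0.35], [0.3, 0, 0.25, 0, 0, 0, -0.35], [0.3, 0, 0.25, 0, 0, 0, -0.35], [0.3, 0, 0.25, 0, 0, 0, -0.35], [0.3, 0, 0.25, 0, 0, 0, -0.35]]]}}

```text
clock: 13.25
ee_pos: [565.7, 125.7, 18.7]
ee_rot: [-1.976, -1.684, -0.718]
ft_force: [-0.1, -0.7, -0.5]
finger_gap: 30.6
finger_force: 0.8
```

>>> {"api": "servo_tool", "payload": {"steps": [[[0.3, 0, 0.25, 0, 0, 0, -0.35], [0.3, 0, 0.25, 0, 0, 0, -0.35], [0.3, 0, 0.25, 0, 0, 0, -0.35], [0.3, 0, 0.25, 0, 0, 0, -0.35], [0.3, 0, 0.25, 0, 0, 0, -0.35]]]}}

```text
clock: 13.88
ee_pos: [565.9, 126.5, 18.4]
ee_rot: [-1.978, -1.685, -0.717]
ft_force: [-1.8, -4.7, 0.8]
finger_gap: 30.3
finger_force: 2.4
```

>>> {"api": "servo_tool", "payload": {"steps": [[[0.3, 0, 0.25, 0, 0, 0, -0.35], [0.3, 0, 0.25, 0, 0, 0, -0.35], [0.3, 0, 0.25, 0, 0, 0, -0.35], [0.3, 0, 0.25, 0, 0, 0, -0.35], [0.3, 0, 0.25, 0, 0, 0, -0.35]]]}}

```text
clock: 14.5
ee_pos: [566.2, 126.8, 18.2]
ee_rot: [-1.981, -1.685, -0.716]
ft_force: [-3.4, -8.1, 3.5]
finger_gap: 30.4
finger_force: 4.0
```

```bash
python3 -c "
from h import *
s=snap('top','t6.png');r=snap('scene')
a=cv2.resize(s['pixels'][160:280,190:310],(450,450),interpolation=cv2.INTER_CUBIC)
b=cv2.resize(r['pixels'][130:270,220:320],(321,450),interpolation=cv2.INTER_CUBIC)
cv2.imwrite('pics/c6.png',np.hstack([a,b])[:,:,::-1])
row(goal((565,130,14),40,.16),8)
"
```

```text
row [-0.  -0.2 -0.4] [ 0.    0.03 -0.01] x 8
pos [566.2 126.8  18.2] clock 14.6 gap 29.949502980337655 q [ 0.1   0.87 -0.02  1.95 -1.25  0.72  1.07] F [-3.  -8.   2.7]
z [ 0.1   0.63 -0.77] y [ 0.99 -0.16 -0.  ] tips [567.  131.8  12. ]
```

View pics/c6.png

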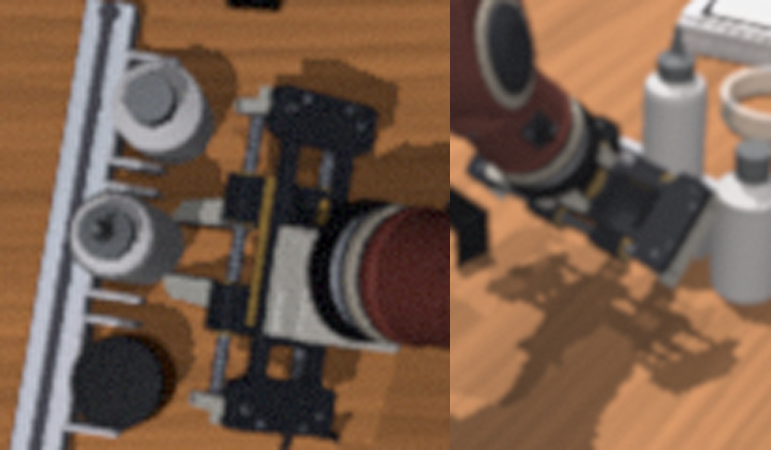

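The force rises to 8 N at the expected depth, so the bottle is against the back wall, upright, rim at (112,235). I'll retreat straight back.

>>> {"api": "servo_tool", "payload": {"steps": [[[-1.5, 0, -1.3, 0, 0, 0, -0.35], [-1.5, 0, -1.3, 0, 0, 0, -0.35], [-3, 0, -2.6, 0, 0, 0, -0.35], [-6, 0, -5, 0, 0, 0, -0.35], [-8, 0, -6.8, 0, 0, 0, -0.35]]]}}

```text
clock: 15.22
ee_pos: [562.1, 103.9, 19.2]
ee_rot: [-1.974, -1.684, -0.719]
ft_force: [-0.1, 0.3, 0.4]
finger_gap: 30.3
finger_force: 0.0
```

>>> {"api": "servo_tool", "payload": {"steps": [[[-14, 0, -12, 0, 0, 0, -0.35], [-14, 0, -12, 0, 0, 0, -0.35], [-14, 0, -12, 0, 0, 0, -0.35], [-14, 0, -12, 0, 0, 0, -0.35], [-14, 0, -12, 0, 0, 0, -0.35]]]}}

```text
clock: 15.85
ee_pos: [547.3, 11.2, 19.9]
ee_rot: [-1.976, -1.684, -0.718]
ft_force: [0.6, 0.3, -0.4]
finger_gap: 30.5
finger_force: 0.0
```

>>> {"api": "servo_tool", "payload": {"steps": [[[-14, 0, -12, 0, 0, 0, -0.35], [-8, 0, -12, 0, 0, 0, -0.35], [-4, 0, -12, 0, 0, 0, -0.35], [0, 0, 0, 0, 0, 0, -0.35], [0, 0, 0, 0, 0, 0, -0.35]]]}}

```text
clock: 16.48
ee_pos: [540.8, -29.0, 31.1]
ee_rot: [-1.974, -1.685, -0.719]
ft_force: [0.4, -0.5, -0.7]
finger_gap: 30.3
finger_force: 0.0
```

```bash
python3 -c "
from h import *
s=snap('top','t7.png');r=snap('scene')
a=cv2.resize(s['pixels'][160:280,190:310],(450,450),interpolation=cv2.INTER_CUBIC)
b=cv2.resize(r['pixels'][130:270,220:320],(321,450),interpolation=cv2.INTER_CUBIC)
cv2.imwrite('pics/c7.png',np.hstack([a,b])[:,:,::-1])
"
```

```text
(no output)
```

View pics/c7.png

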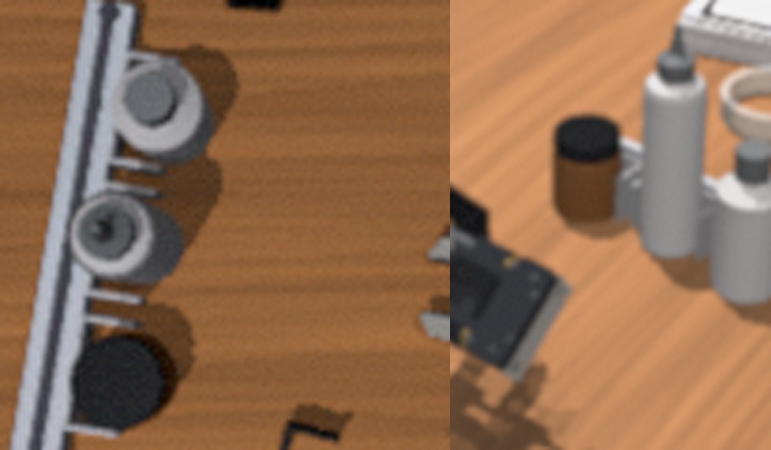

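The bottle stands upright in the stall (rim at (113,235)), the hand is clear, and the flask, jar and look-alike are where they were.

```bash
python3 -c "
from h import *
s=snap('top');b=onz(s,219.8,222.4,135);d=b[:2]-[573,174.7]
x,y=d@[.166,.986],d@[-.986,.166];print(b,x,y)
if -34<x<-16 and abs(y)<9: print(workorder.finish_job())
"
```

```text
[569.2 152.7 135. ] -22.322799999999994 0.09479999999995486
the job is handed in; nothing more can be done
None
```

The bottle was pushed upright into the empty middle stall against its back wall (measured x = -0.022 m, y = 0.000 m in the stall frame), and the job is handed in; the verdict was not shown.

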